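# Load the self-closing under-sink caddy and hold it out at the clip

### The arm

A 6-joint arm with a two-finger parallel gripper is mounted at the origin on the work surface. World frame = base frame: x ahead of the robot, y to its left, z up, the work surface at z = 0. Lengths are in mm, angles in rad, forces in N, time in s.
With the tool pointing down it reaches from about 350 to 975 mm from the base axis. Payload 7.1 kg.
Tool frame: the origin (TCP) lies at the very end of the fingers, on their centre line; the grasp point (between the pads) lies 19 mm behind it; x points along the fingers, y is the direction in which the jaws open and shut, and the axes are right-handed (so a half turn about x gives the same grasp; the last joint's range is limited). The gripper opens to 88 mm and grips with 3 to 60 N. Pads are 20 mm wide; open, the fingers measure 115 mm over their backs; the gripper's body (75 mm by 178 mm) begins 61 mm behind the grasp point.
Start: joints at [1.098, 0.423, 1.63, -0, 1.089, -0.019], TCP at [273.957, 561.74, 222.675] pointing down, gripper open.
Joint ranges: [-3, 3], [-0.9, 2.11], [0.09, 2.58], [-1.31, 4.45], [0.11, 2.69], [-2.54, 2.54]. Speed limits (rad/s): [2.39, 2.39, 3.01, 3.14, 3.14, 3.14].

### API

Orientations are given as a rotation vector (axis times angle).
In Python, from workcell import ctrl gives the robot as it stands. The module is installed in compiled form; this text tells all that it offers.
- The arm moves only by the tool carry_out, never from a script. Its argument "commands" is a list of rows, each a list of 6 numbers: the shift along the tool's x, y, z in m, then the turn, a rotation vector about the tool's x, y, z in degrees. In form: [[tx, ty, tz, rx, ry, rz], ...]. A call has 1 to 8 rows; each row shifts and turns the pose as measured when the row begins, along the tool's axes as they then stand; what a row does not reach is not made up. A row lasts 1/8 s, in which the tool goes at most 62.5 mm and 10.7 degrees, less where a joint would pass 70% of its speed; a pose out of reach is approached as far as the arm can. A call with a gripper value outside its range is refused whole. "grip" is the closure, from 0 (fully open) to 1 (shut), set as the call begins (left out, the last holds). The fingers move at their own pace and stop on an object; the grip force is fixed at half the most. Time passes only in rows, so rows that do not move let the fingers close. It gives the time, the measured TCP pose, the force and the opening at its end, in the units of the state.
- ctrl.get_obs(): the state, without advancing time (a new reading comes with each control period).
- ctrl.get_image(name): name is "scene" or "side" or "wrist"; returns a dict with "pixels" (400x640x3 uint8, blue, green, red), "intrinsics" (3x3 intrinsics, pixels), "dist_coeffs" ([k1, k2, p1, p2, k3] as OpenCV has them; the pictures are not rectified), "rvec" (rotation vector, rad) and "tvec" (3), from world to camera coordinates, as OpenCV has them. Camera axes: x right, y down, z forward; pixel columns grow to the right and rows downward; lengths in mm; the calibration is good to about 2 mm. A picture is of the moment at which its call begins. There is no depth.
- ctrl.close_job(): hands the job in, once; it reports no verdict.
The state is a dict: "t": time; "qpos": joint angles; "qvel": joint speeds; "joint_torque": joint torques, N m; "ee_pos": TCP position; "orientation": TCP orientation; "ft_force": force on the tool from outside, world axes, zero at the start; "moment": the same for the moment, N m; "width": finger opening in mm.
Only numpy, scipy, OpenCV 4.12 (cv2) and the standard library are available. Lean on these libraries where they do the work, as an engineer would, in place of code of your own. Each camera call takes 0.05 s, during which the arm holds its last target. There are 200 camera calls.

### The job

With the white pull-out caddy still shut, stand the steel tin and the glass jar upright in its two empty cells, one in each, and let go of them; then pull the loaded caddy out by its steel handle until the pointer on its side stands over the black clip on the rail, and finish still holding the handle there, because the caddy springs shut if let go. Leave the soap bottle upright in its cell and everything else where it is.

Things in the scene. Friction and masses are not known exactly. Their poses are not given: they have to be found in the camera images.
- caddy (a joint): How far the caddy is pulled out, in m: 0 = shut against its back stop, growing as it comes out along the handle's -x axis (horizontal, roughly towards the robot), end stop at 0.11. A spring pulls it shut: about 2.4 N at 0 plus 80 N per metre (9 N at 0.08), under 1 N of friction. It slides over a fixed aluminium plate (210 x 310 mm) with a low steel rail (top at 30 mm) along each side.
- handle (a point): Steel handle of the caddy: a round bar 12 mm thick, 100 mm long along y, 45 mm in front (-x) of the caddy's front wall and 85 mm from the line of cell centres; a leg at each end goes down to the front wall. Origin: middle of the bar, 108 mm above the work surface. Its -x axis is the pull direction, z up. Moves with the caddy. Pinch it from above. (Rules name bar and legs caddy_c10, c9, c11.)
- pointer (a point): Tip of the pointer, a steel tongue 6 mm wide (x) that sticks out of the caddy's left (+y) side wall, at the middle of the wall, above the left rail at 42 mm height. Moves with the caddy. Axes parallel to the handle's.
- clip: The mark: a black plastic clip fixed astride the left (+y) rail in front of the shut caddy's pointer, 16 mm long along the rail (x), 22 mm wide, top 36 mm above the work surface. Origin: centre of its underside, 6 mm above the work surface; axes parallel to the handle's. The pointer passes above it without touching. The clip itself stays put.
- cell_left (a point): Centre of the floor of the caddy's left (+y) cell, empty at the start. Axes parallel to the handle's.
- cell_mid (a point): Centre of the floor of the caddy's middle cell, where the soap bottle stands. The caddy is an open white plastic tray of three cells in a row along y: outside 80 mm (x) by 232 mm (y), walls 4 mm thick, each cell 72 by 72 mm inside, centres 76 mm apart; cell floors are 14 mm and wall tops 64 mm above the work surface.
- cell_right (a point): Centre of the floor of the caddy's right (-y) cell, empty at the start.
- tin_mid (a point): Centre (half-way up) of the steel tin: an upright closed cylinder 60 mm in diameter and 120 mm tall, about 0.25 kg, standing on the cabinet floor on one side of the caddy. z up.
- jar_mid (a point): Centre (half-way up) of the glass jar: upright, 58 mm in diameter up to 98 mm above its foot, then a narrower neck and lid of 53 mm, 122 mm tall in all, about 0.28 kg, standing on the cabinet floor on the other side of the caddy. z up.
- soap_mid (a point): Centre (half-way up) of the white plastic soap bottle, 56 mm in diameter, 125 mm tall, standing in the caddy's middle cell from the start; it rides along with the caddy.
- jug: Glass measuring jug, 104 mm wide and 125 mm tall with a side handle, loose, to be left alone. Origin: centre of its underside.
- brush: Bottle brush, 215 mm long and 42 mm thick, lying on the cabinet floor near the robot, loose, to be left alone. Origin: near the middle of its length.
- sponge: Grey scouring block 90 x 60 x 30 mm, loose, to be left alone. Origin: centre of its underside.
- carton: Cardboard carton 100 x 160 x 85 mm, loose, to be left alone. Origin: centre of its underside.
Not all that is in view belongs to the job. What is shaped like the part that bears jar_mid but turquoise is not meant.

How it is judged:
By the outcome, as a careful person would: the job done as asked, in the order asked, and still so for the second after the job is handed in, while the arm keeps its last pose, push and grip.
It also fails if it takes over 64 s, if anything falls off the work surface, if the arm or the gripper's body presses on something with over 40 N, if the wrist force passes 120 N, or if a joint passes its speed limit or range.

## Working session

There is one attempt and no reset: what is moved stays moved. The work goes in short steps, Python scripts to look and compute and a tool call to move; the robot and the scene stay as the last step left them, time stands still between calls to the robot, and variables do not carry over. Pictures are saved under pics/ and viewed, about 8 in all and at most 12, crops included, and the job is handed in when it is done.

Besides the shell and the picture viewer there is one more tool, called after "Request:" as name([rows], argument=value, ...), one row to a line, values as JSON. carry_out: Moves the arm, as the interface text tells. Its arguments: {"type":"object","properties":{"commands":{"type":"array"},"grip":{"type":"number"}},"required":["commands"]}

```bash
mkdir -p pics; cat > h.py <<'E'
import cv2, numpy as np, pickle
from workcell import ctrl
def snap(name, tag):
    im=ctrl.get_image(name); im={k:np.array(v) for k,v in im.items()}
    cv2.imwrite(f'pics/{tag}.png',im['pixels']); pickle.dump(im,open(f'pics/{tag}.pkl','wb')); return im
def load(tag): return pickle.load(open(f'pics/{tag}.pkl','rb'))
def ray(im,px):
    p=cv2.undistortPoints(np.array(px,float).reshape(-1,1,2),im['intrinsics'],im['dist_coeffs']).reshape(-1,2)
    R=cv2.Rodrigues(im['rvec'].astype(float))[0]; t=im['tvec'].astype(float).ravel()
    c=-R.T@t; d=np.c_[p,np.ones(len(p))]@R
    return c,d/np.linalg.norm(d,axis=1)[:,None]
def onz(im,px,z):
    c,d=ray(im,px); return c+d*((z-c[2])/d[:,2])[:,None]
def proj(im,P):
    return cv2.projectPoints(np.array(P,float).reshape(-1,1,3),im['rvec'].astype(float),im['tvec'].astype(float),im['intrinsics'],im['dist_coeffs'])[0].reshape(-1,2)
def tri(a,pa,b,pb):
    ca,da=ray(a,pa);cb,db=ray(b,pb);out=[]
    for u,v in zip(da,db):
        s=np.linalg.lstsq(np.c_[u,-v],cb-ca,rcond=None)[0];p,q=ca+u*s[0],cb+v*s[1];out.append(np.r_[(p+q)/2,np.linalg.norm(p-q)])
    return np.array(out)
E
python3 - <<'E'
from h import *
np.set_printoptions(precision=2,suppress=True)
for n in ['scene','side','wrist']:
    im=snap(n,n+'0'); print(n,ray(im,[[320,200]]))
o=ctrl.get_obs()
for k,v in o.items(): print(k,np.array(v))
E
```

```text
scene (array([1292.76, -110.65,  988.32]), array([[-0.65,  0.12, -0.75]]))
side (array([-268.97,  958.94, 1334.33]), array([[ 0.44, -0.54, -0.72]]))
wrist (array([201.19, 596.22, 384.25]), array([[ 0.28, -0.12, -0.95]]))
t 0.15
qpos [ 1.1   0.42  1.63  0.    1.09 -0.02]
qvel [-0. -0. -0.  0.  0. -0.]
joint_torque [  0.   -54.5  -27.39   0.06   0.02  -0.  ]
ee_pos [273.79 561.39 222.1 ]
orientation [ 0.36  1.54 -0.36]
ft_force [0.   0.23 0.28]
moment [ 0.04  0.01 -0.06]
width 87.54962820027274
```

View pics/scene0.png

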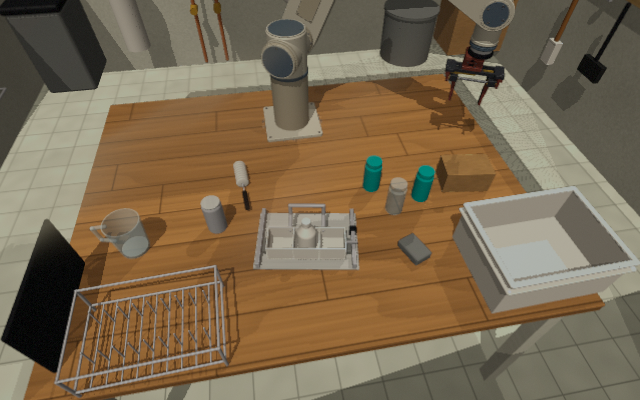

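View pics/side0.png

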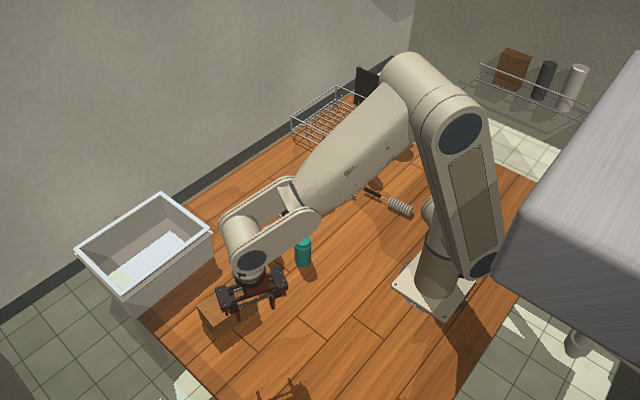

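Scene view: tin at about (213,214), caddy at (307,240) with its handle at (307,208), jar at (397,196) between turquoise decoys at (373,174) and (423,184). In the side view the arm hides most of this. I'll enlarge the scene crop.

```bash
python3 - <<'E'
from h import *
im=load('scene0'); c=im['pixels'][145:280,185:445]
cv2.imwrite('pics/crop0.png',cv2.resize(c,None,fx=3,fy=3,interpolation=cv2.INTER_CUBIC))
np.set_printoptions(precision=1,suppress=True)
print(onz(im,[[213,229],[397,210],[307,208],[261,210],[353,212]],[0]) if 0 else [onz(im,[p],z) for p,z in [((214,230),0),((397,211),0),((307,208),108),((255,267),6),((358,268),6),((350,215),6),((264,212),6)]])
E
```

```text
[array([[ 506.8, -311.1,    0. ]]), array([[531.4, 283.1,  -0. ]]), array([[557.7, -18.9, 108. ]]), array([[ 668.9, -192. ,    6. ]]), array([[724.3, 103.6,   6. ]]), array([[525.9, 124.9,   6. ]]), array([[ 465.2, -149.3,    6. ]])]
```

View pics/crop0.png

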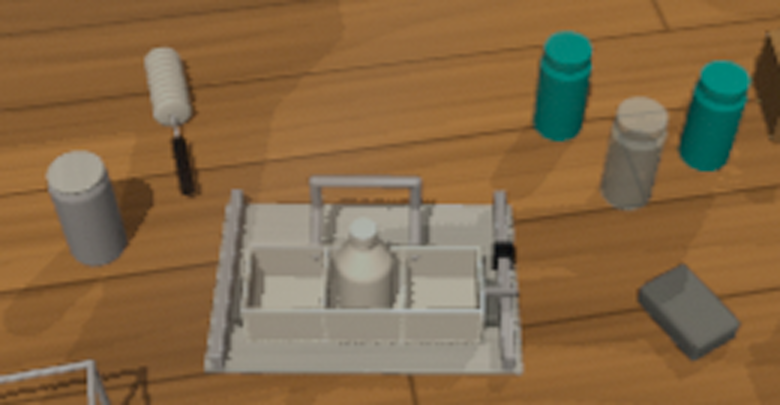

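The crop shows the handle bar at crop (365,182), the clip at (503,255), the pointer at about (500,290) and two empty cells beside the soap. Next I'll work out a wrist-camera viewpoint.

```bash
cat >> h.py <<'E'
from scipy.spatial.transform import Rotation as Ro
np.set_printoptions(precision=2,suppress=True)
def pose():
    o=ctrl.get_obs(); return np.array(o['ee_pos'],float),Ro.from_rotvec(o['orientation']),o
def plan(target,yaw=None):
    """remaining shift in tool axes (m) and turn (deg); yaw=world angle of jaw axis (deg), tool x down"""
    p,R,o=pose(); d=R.inv().apply(np.array(target)-p)/1000
    out=[d]
    if yaw is not None:
        best=None
        for y in (yaw,yaw+180):
            a=np.radians(y); Y=np.array([np.cos(a),np.sin(a),0]);X=np.array([0,0,-1.]);Z=np.cross(X,Y)
            r=np.degrees((R.inv()*Ro.from_matrix(np.c_[X,Y,Z])).as_rotvec())
            if best is None or np.linalg.norm(r)<np.linalg.norm(best): best=r
        out.append(best)
    print('t',o['t'],'p',p,'f',np.array(o['ft_force']),'w',o['width'],'q6',o['qpos'][5]); print('shift mm',d*1000,'turn',out[1:]); return out
E
python3 - <<'E'
from h import *
p,R,o=pose(); print(R.as_matrix())
im=load('wrist0'); c,d=ray(im,[[320,200]]); print('cam in tool',R.inv().apply(c-p),R.inv().apply(d)); print(im['intrinsics'],im['dist_coeffs'])
print(onz(im,[[0,0],[639,0],[639,399],[0,399]],0))
s=load('scene0'); f=lambda x,y:((x+.5)/3-.5+185,(y+.5)/3-.5+145)
for n,q,z in [('tin top',(79,172),120),('jar top',(641,120),122),('decoyA',(567,53),122),('decoyB',(723,81),122),('bar L',(415,182),108),('bar R',(316,182),108),('bar mid',(366,182),108),('wall BR',(243,310),64),('wall BL',(482,308),64),('wall FR',(250,246),64),('wall FL',(481,246),64),('clip',(503,250),36),('ptr',(500,291),42),('spongetop',(688,295),30)]:
    print(n,onz(s,[f(*q)],z)[0])
plan([600,150,420],-10)
E
```

```text
[[-0.    0.44  0.9 ]
 [-0.    0.9  -0.44]
 [-1.   -0.   -0.  ]]
cam in tool [-162.15   -0.71  -80.53] [[0.95 0.02 0.3 ]]
[[305.21   0.   315.14]
 [  0.   305.21 197.41]
 [  0.     0.     1.  ]] [-0.02  0.    0.    0.    0.  ]
[[ -59.97  326.17   -0.  ]
 [ 257.13  975.64    0.  ]
 [ 876.26  885.92    0.  ]
 [ 394.68 -103.36    0.  ]]
tin top [ 496.19 -295.52  120.  ]
jar top [525.04 270.06 122.  ]
decoyA [415.6 221.4 122. ]
decoyB [485.36 372.57 122.  ]
bar L [555.62  29.53 108.  ]
bar R [538.76 -67.14 108.  ]
bar mid [547.27 -18.33 108.  ]
wall BR [ 648.07 -153.12   64.  ]
wall BL [685.11  71.35  64.  ]
wall FR [ 572.83 -139.88   64.  ]
wall FL [612.4   86.33  64.  ]
clip [600.68 113.36  36.  ]
ptr [653.98  97.55  42.  ]
spongetop [683.   284.06  30.  ]
t 0.15 p [273.79 561.39 222.1 ] f [0.   0.23 0.28] w 87.54962820027274 q6 -0.019016220341660877
shift mm [-197.66 -226.97  473.53] turn [array([74.  ,  0.04,  0.06])]
```

View pics/wrist0.png

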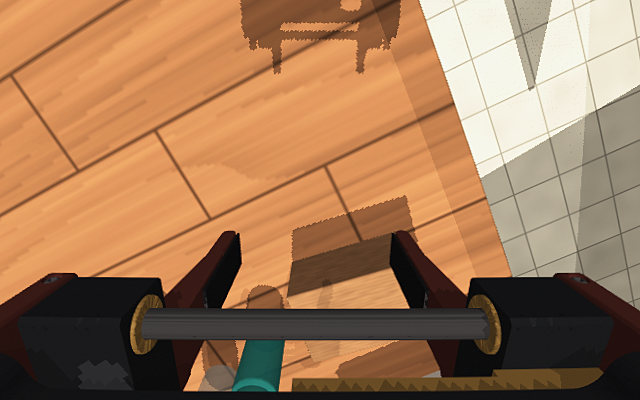

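The wrist view shows only the gripper and the floor below it, so I need a vantage near the jar. The single-view estimates agree: caddy yaw about -9.7°, centre about (630,-34), bar at about (546,-19).

Request:
carry_out([
  [-0.016,0,0,9.25,0,0],
  [-0.016,0,0,9.25,0,0],
  [-0.016,0,0,9.25,0,0],
  [-0.016,0,0,9.25,0,0],
  [-0.016,0,0,9.25,0,0],
  [-0.016,0,0,9.25,0,0],
  [-0.016,0,0,9.25,0,0],
  [-0.016,0,0,9.25,0,0],
], grip=0)

```text
t: 1.15
ee_pos: [272.7, 559.4, 349.3]
orientation: [1.357, 1.094, -1.374]
ft_force: [-0.1, 0.1, 0.2]
width: 87.9
```

Request:
carry_out([
  [0,0.045,0.043,0,0,0],
  [0,0.045,0.043,0,0,0],
  [0,0.045,0.043,0,0,0],
  [0,0.045,0.043,0,0,0],
  [0,0.045,0.043,0,0,0],
  [0,0.045,0.043,0,0,0],
  [0,0.045,0.043,0,0,0],
  [0,0.045,0.043,0,0,0],
])

```text
t: 2.15
ee_pos: [551.0, 144.7, 351.5]
orientation: [1.355, 1.098, -1.369]
ft_force: [0.7, 0.6, 0.0]
width: 87.8
```

```bash
python3 - <<'E'
from h import *
w=snap('wrist','wrist1'); snap('side','side1')
plan([570,160,350],-9.7)
print(proj(w,[[529,275,122],[529,275,0],[602,113,36],[652,97,42],[546,-19,108],[649,81,64],[630,-34,64],[575,-140,64]]))
E
```

```text
t 2.25 p [552.6  142.   351.16] f [-0.12  0.78 -0.4 ] w 87.15122530699256 q6 0.45349417250363716
shift mm [  0.94  13.13 -21.32] turn [array([-2.7 ,  0.54,  0.1 ])]
[[274.88  65.01]
 [284.98  73.84]
 [351.52 168.22]
 [384.92 172.28]
 [335.41 270.09]
 [387.56 185.93]
 [385.82 254.41]
 [363.17 313.07]]
```

View pics/wrist1.png

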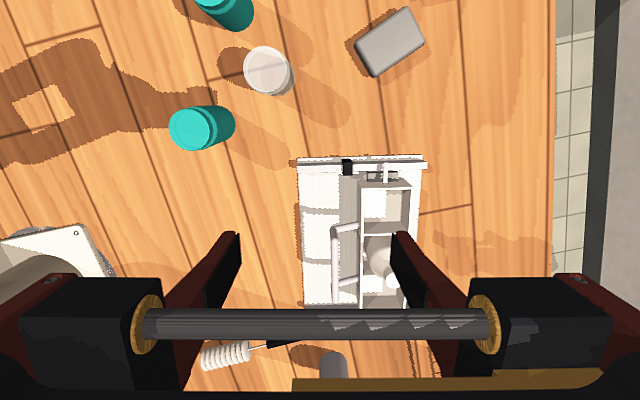

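In the wrist view the jar lid is at about (266,70), decoys at (195,128) and (225,8), clip at (347,167), pointer at (386,173) and handle at (337,260). I'll zoom in to measure.

```bash
python3 - <<'E'
from h import *
w=load('wrist1')['pixels']
a=cv2.resize(w[35:110,230:305],None,fx=4,fy=4,interpolation=cv2.INTER_CUBIC)
b=cv2.resize(w[150:300,300:425],None,fx=4,fy=4,interpolation=cv2.INTER_CUBIC)
c=np.zeros((600,800,3),np.uint8); c[:300,:300]=a; c[:,300:]=b; cv2.imwrite('pics/crop1.png',c)
m=(w.max(2)<60).astype(np.uint8); m[:150]=0;m[185:]=0;m[:,:330]=0;m[:,365:]=0
n,l,s,ce=cv2.connectedComponentsWithStats(m); print(s,ce)
E
```

```text
[[     0      0    640    400 255851]
 [   342    159     11     16    149]] [[319.48 199.52]
 [346.79 166.44]]
```

View pics/crop1.png

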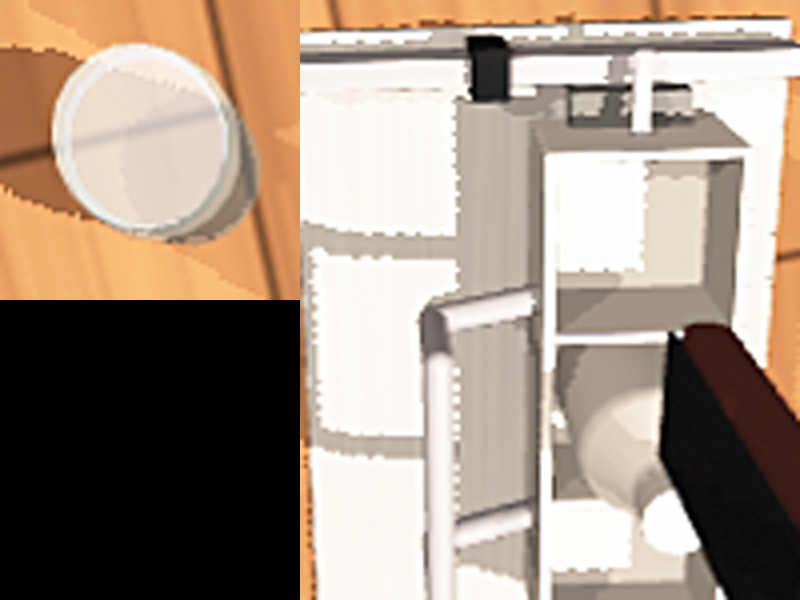

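```bash
python3 - <<'E'
from h import *
w=load('wrist1'); s=load('scene0')
g=lambda x,y:(300+(x-300+.5)/4-.5,150+(y+.5)/4-.5)
j=lambda x,y:(230+(x+.5)/4-.5,35+(y+.5)/4-.5)
f=lambda x,y:((x+.5)/3-.5+185,(y+.5)/3-.5+145)
P={}
for n,q,z in [('jar',j(146,138),122),('jar98',j(146,138),98),('clip',(347.3,166.4),36),('ptr_mid',g(643,90),42),('bar1',g(436,320),108),('bar2',g(440,530),108),('FLout',g(541,150),64),('BLout',g(750,146),64),('rail1',g(310,85),30),('rail2',g(795,75),30)]:
    P[n]=onz(w,[q],z)[0]; print(n,P[n])
ax=P['rail2']-P['rail1']; print('rail yaw',np.degrees(np.arctan2(ax[1],ax[0])))
e=P['BLout']-P['FLout'];print('wall yaw',np.degrees(np.arctan2(e[1],e[0])),np.linalg.norm(e))
u=np.array([np.cos(np.radians(-9.7)),np.sin(np.radians(-9.7)),0]);v=np.array([-u[1],u[0],0])
print('pull wrist',(P['ptr_mid']-P['clip'])@u)
c=(P['FLout']+P['BLout'])/2-116*v; print('centre',c,'bar y-line',P['bar1']+0, 'bar pred',c-85*u)
print('bar1 along u rel centre',(P['bar1']-c)@u,(P['bar1']-c)@v,(P['bar2']-c)@u,(P['bar2']-c)@v)
print('scene jar',onz(s,[f(641,120)],122), 'tri',tri(s,[f(641,120)],w,[j(146,138)]))
E
```

```text
jar [517.67 272.8  122.  ]
jar98 [514.55 275.78  98.  ]
clip [595.95 117.31  36.  ]
ptr_mid [652.74  97.1   42.  ]
bar1 [556.04  46.51 108.  ]
bar2 [540.86 -39.28 108.  ]
FLout [607.37  87.93  64.  ]
BLout [685.7   72.87  64.  ]
rail1 [523.61 123.96  30.  ]
rail2 [715.85  87.23  30.  ]
rail yaw -10.81635264172893
wall yaw -10.885521956043407 79.7659797353872
pull wrist 59.376203667142654
centre [626.99 -33.94  64.  ] bar y-line [556.04  46.51 108.  ] bar pred [543.2  -19.62  64.  ]
bar1 along u rel centre -83.49152149001239 67.34421969140452 -83.99394271887085 -19.77217925933709
scene jar [[525.04 270.06 122.  ]] tri [[516.49 274.13 112.41   0.31]]
```

Request:
carry_out([
  [0.025,-0.013,-0.004,-2.3,0,0],
  [0.025,-0.013,-0.004,0,0,0],
  [0.025,-0.013,-0.004,0,0,0],
  [0.025,-0.013,-0.004,0,0,0],
  [0,0,0,0,0,0],
  [0,0,0,0,0,0],
])

```text
t: 3.0
ee_pos: [502.0, 168.2, 248.6]
orientation: [1.33, 1.116, -1.345]
ft_force: [-0.4, -0.3, 0.7]
width: 87.4
```

```bash
python3 - <<'E'
from h import *
w=snap('wrist','wrist2'); plan([505,165,250],-10.3)
print(proj(w,[[520,272,122],[598,116,36],[652,97,42],[557,30,108]]))
a=cv2.resize(w['pixels'][0:300,140:540],None,fx=2,fy=2,interpolation=cv2.INTER_CUBIC); cv2.imwrite('pics/crop2.png',a)
E
```

```text
t 3.05 p [501.88 168.11 248.52] f [-0.76  0.35  0.05] w 87.56695165269221 q6 0.4853569242392116
shift mm [-1.47  3.61  2.52] turn [array([0.14, 0.51, 0.16])]
[[315.3   72.88]
 [396.8  195.81]
 [441.56 204.12]
 [384.05 290.53]]
```

View pics/crop2.png

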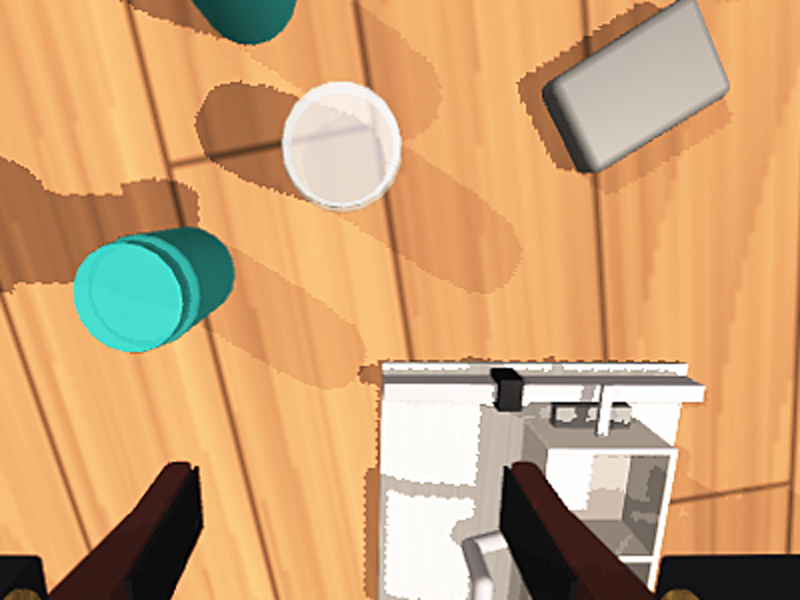

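```bash
python3 - <<'E'
from h import *
w=load('wrist2'); g=lambda x,y:(140+(x+.5)/2-.5,(y+.5)/2-.5)
P={}
for n,q,z in [('jar',g(341,145),122),('clipF',g(500,411),36),('clipB',g(523,411),36),('ptrtip',g(604,386),42),('ptrbase',g(604,436),42),('FLout',g(541,450),64),('BLout',g(678,448),64),('railF',g(384,399),30),('railB',g(703,402),30),('barL',g(468,545),108),('divtop1',g(600,557),64)]:
    P[n]=onz(w,[q],z)[0]; print(n,P[n])
yaw=lambda a,b:np.degrees(np.arctan2(*(P[b]-P[a])[1::-1]))
print('yaws',yaw('railF','railB'),yaw('FLout','BLout'),np.linalg.norm(P['BLout']-P['FLout']))
for a in (-9.7,-10.3,-10.9):
    a=np.radians(a);u=np.array([np.cos(a),np.sin(a),0]);v=np.array([-u[1],u[0],0])
    c=(P['FLout']+P['BLout'])/2-116*v
    print('pull',(P['ptrtip']-(P['clipF']+P['clipB'])/2)@u,(P['ptrbase']-(P['clipF']+P['clipB'])/2)@u,'c',c,'bar',c-85*u,'left',c+76*v,'right',c-76*v,'barL uv',(P['barL']-c)@u,(P['barL']-c)@v)
m=cv2.inRange(cv2.cvtColor(w['pixels'],cv2.COLOR_BGR2HSV),(80,120,40),(100,255,255))
plan(np.r_[P['jar'][:2],160],-10.3)
E
```

```text
jar [515.72 273.3  122.  ]
clipF [587.75 104.81  36.  ]
clipB [602.45 102.19  36.  ]
ptrtip [653.05 112.19  42.  ]
ptrbase [651.27  78.2   42.  ]
FLout [604.6   85.95  64.  ]
BLout [687.83  72.37  64.  ]
railF [515.   124.09  30.  ]
railB [721.51  85.21  30.  ]
barL [548.13  55.97 108.  ]
divtop1 [636.38   3.8   64.  ]
yaws -10.662801713286465 -9.26718049362679 84.32928112061356
pull 55.65695280859077 59.624501312721975 c [626.67 -35.19  64.  ] bar [542.88 -20.86  64.  ] left [639.47  39.73  64.  ] right [ 613.86 -110.1    64.  ] barL uv -92.7676855534785 76.61893752476803
pull 55.46186920667339 59.78322895467662 c [625.47 -34.98  64.  ] bar [541.84 -19.78  64.  ] left [639.06  39.8   64.  ] right [ 611.88 -109.75   64.  ] barL uv -92.35020905791053 75.64965363733057
pull 55.26070358579903 59.93540069188063 c [624.28 -34.75  64.  ] bar [540.81 -18.68  64.  ] left [638.65  39.88  64.  ] right [ 609.9  -109.38   64.  ] barL uv -91.92260532122718 74.68479462007883
t 3.05 p [501.88 168.11 248.52] f [-0.76  0.35  0.05] w 87.56695165269221 q6 0.4853569242392116
shift mm [  87.6    -4.69 -106.76] turn [array([0.14, 0.51, 0.16])]
```

Jar lid found at (516,273). I'll move over it and go down.

Request:
carry_out([
  [0.01,-0.001,-0.036,0,0.5,0],
  [0.02,-0.002,-0.036,0,0,0],
  [0.02,-0.002,-0.035,0,0,0],
  [0.035,0,0,0,0,0],
  [0.03,0,0,0,0,0],
  [0,0,0,0,0,0],
])

```text
t: 3.8
ee_pos: [524.8, 280.2, 138.4]
orientation: [1.352, 1.117, -1.328]
ft_force: [0.0, -0.4, 0.7]
width: 87.5
```

```bash
python3 - <<'E'
from h import *
plan([515.7,273.3,62],-10.3)
E
```

```text
t 3.8 p [524.78 280.18 138.38] f [ 0.05 -0.42  0.69] w 87.51693638549803 q6 0.6488973882166622
shift mm [76.22 -8.48  9.08] turn [array([-0.01, -0.52, -0.59])]
```

Request:
carry_out([
  [0,-0.008,0.009,0,-0.5,-0.5],
  [0,0,0,0,0,0],
  [0.025,0,0,0,0,0],
  [0.025,0,0,0,0,0],
  [0.02,0,0,0,0,0],
  [0,0,0,0,0,0],
  [0,0,0,0,0,0],
])

```text
t: 4.68
ee_pos: [522.0, 274.2, 77.4]
orientation: [1.356, 1.112, -1.326]
ft_force: [0.8, 0.1, -1.5]
width: 87.6
```

```bash
python3 - <<'E'
from h import *
plan([515.7,273.3,62],-10.3)
E
```

```text
t 4.675 p [521.99 274.2   77.42] f [ 0.84  0.09 -1.47] w 87.60433671470443 q6 0.6469834544213062
shift mm [15.31 -6.24  2.18] turn [array([-0.14, -0.57, -0.84])]
```

Request:
carry_out([
  [0.008,-0.006,0.002,0,-0.5,-0.8],
  [0.008,0,0,0,0,0],
  [0,0,0,0,0,0],
])

```text
t: 5.05
ee_pos: [516.5, 273.9, 62.5]
orientation: [1.345, 1.117, -1.339]
ft_force: [-0.5, -0.6, -0.8]
width: 87.8
```

Request:
carry_out([
  [0,0,0,0,0,0],
  [0,0,0,0,0,0],
  [0,0,0,0,0,0],
  [0,0,0,0,0,0],
  [0,0,0,0,0,0],
  [0,0,0,0,0,0],
], grip=1)

```text
t: 5.8
ee_pos: [516.6, 274.0, 62.6]
orientation: [1.345, 1.117, -1.339]
ft_force: [0.3, -1.2, -0.6]
width: 57.9
```

```bash
python3 - <<'E'
from h import *
plan([515.7,273.3,62],-10.3)
E
```

```text
t 5.8 p [516.62 273.99  62.59] f [ 0.31 -1.17 -0.61] w 57.87461013853548 q6 0.6481817205299507
shift mm [ 0.58 -0.78  0.85] turn [array([-0.13, -0.16, -0.14])]
```

Request:
carry_out([
  [-0.025,0,0,0,0,0],
  [-0.035,0,0,0,0,0],
  [-0.045,0,0,0,0,0],
  [-0.035,0,0,0,0,0],
  [-0.025,0.009,0.02,0,0,0],
  [0,0.016,0.035,0,0,0],
  [0,0.018,0.04,0,0,0],
  [0,0.018,0.04,0,0,0],
])

```text
t: 6.8
ee_pos: [549.6, 127.5, 229.7]
orientation: [1.336, 1.122, -1.341]
ft_force: [0.7, 1.2, -4.6]
width: 57.9
```

Request:
carry_out([
  [0,0.018,0.04,0,0,0],
  [0,0.018,0.04,0,0,0],
  [0,0.018,0.04,0,0,0],
  [0,0.018,0.04,0,0,0],
  [0,0.012,0.025,0,0,0],
  [0,0.01,0.02,0,0,0],
  [0,0,0,0,0,0],
  [0,0,0,0,0,0],
])

```text
t: 7.8
ee_pos: [604.3, -100.6, 225.9]
orientation: [1.335, 1.125, -1.349]
ft_force: [0.4, 0.2, -3.6]
width: 57.7
```

```bash
python3 - <<'E'
from h import *
plan([612,-110,228],-10.3); w=snap('wrist','wrist3'); snap('side','side3')
a=w['pixels'][0:300,120:520]; cv2.imwrite('pics/crop3.png',cv2.resize(a,None,fx=2,fy=2,interpolation=cv2.INTER_CUBIC))
E
```

```text
t 7.8 p [ 604.27 -100.56  225.92] f [ 0.37  0.23 -3.56] w 57.7482226293827 q6 -0.002119235233578373
shift mm [-2.16  9.28  7.91] turn [array([-0.02,  0.12,  0.57])]
```

View pics/crop3.png

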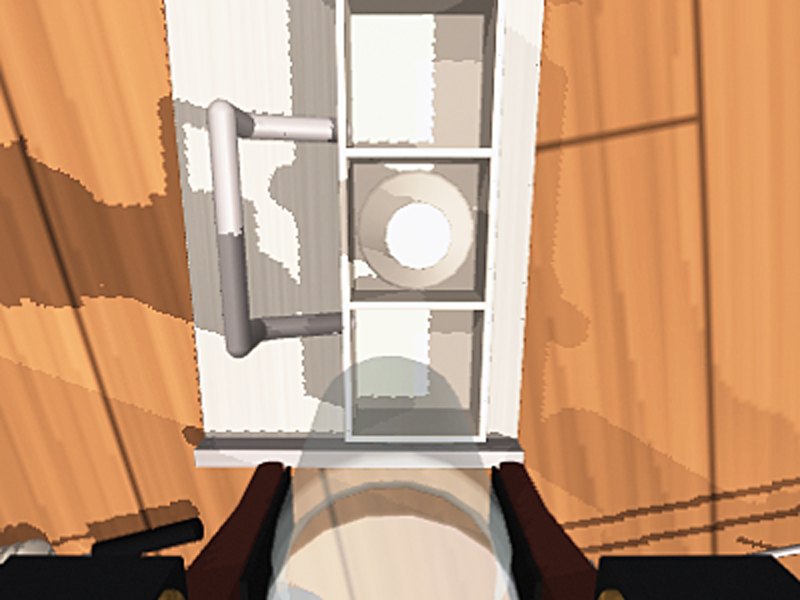

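Directly overhead: dividers at crop y=153 and 304, right wall at y=440, bar from (222,108) to (240,350), soap centred at about (417,232). I'll compute positions from these.

```bash
python3 - <<'E'
from h import *
w=load('wrist3'); g=lambda x,y:(120+(x+.5)/2-.5,(y+.5)/2-.5)
P={}
for n,q,z in [('d1F',g(343,153),64),('d1B',g(496,153),64),('d2F',g(346,304),64),('d2B',g(489,304),64),('FR',g(344,442),64),('BR',g(488,442),64),('barL',g(221,106),108),('barR',g(240,350),108)]:
    P[n]=onz(w,[q],z)[0]; print(n,P[n])
yaw=lambda a,b:np.degrees(np.arctan2(*(P[b]-P[a])[1::-1]))
print('yaws',[(yaw(a,b)) for a,b in (('d1F','d1B'),('d2F','d2B'),('FR','BR'))],[(yaw(a,b)-90) for a,b in (('FR','d1F'),('BR','d1B'),('barR','barL'))])
L=lambda a,b:np.linalg.norm(P[a]-P[b]); print('len',L('d1F','d1B'),L('d2F','d2B'),L('FR','BR'),L('d1F','d2F'),L('d2F','FR'),L('barL','barR'))
a=np.radians(-10.3);u=np.array([np.cos(a),np.sin(a),0]);v=np.array([-u[1],u[0],0])
print('c from dividers',(P['d1F']+P['d1B']+P['d2F']+P['d2B'])/4,'from right',(P['FR']+P['BR'])/2+116*v,'from bar',(P['barL']+P['barR'])/2+85*u)
E
```

```text
d1F [597.99   8.66  64.  ]
d1B [672.66  -4.98  64.  ]
d2F [584.42 -65.28  64.  ]
d2B [659.15 -78.76  64.  ]
FR [ 567.51 -142.15   64.  ]
BR [ 648.15 -156.5    64.  ]
barL [554.04  32.25 108.  ]
barR [535.73 -71.69 108.  ]
yaws [np.float64(-10.352434394656951), np.float64(-10.22534153332337), np.float64(-10.088350569504689)] [np.float64(-11.425392590111443), np.float64(-9.189565270646241), np.float64(-9.992419958924629)]
len 75.90087473474084 75.92698439099529 81.89798507174575 75.17532397800284 78.71293408106953 105.54073080808725
c from dividers [628.56 -35.09  64.  ] from right [628.57 -35.19  64.  ] from bar [628.52 -34.92 108.  ]
```

Request:
carry_out([
  [0,0.002,-0.024,0,0,0],
  [0,0.002,-0.03,0,0,0],
  [0,0.002,-0.03,0,0,0],
  [0,0.002,-0.03,0,0,0],
  [0.02,0.002,-0.018,0,0,0],
  [0.03,0.001,-0.008,0,0,0.5],
  [0.02,0,0,0,0,0],
  [0,0,0,0,0,0],
])

```text
t: 8.9
ee_pos: [637.6, 46.0, 150.6]
orientation: [1.331, 1.124, -1.338]
ft_force: [0.3, -0.3, -2.3]
width: 57.8
```

```bash
python3 - <<'E'
from h import *
plan([642,39.7,140],-10.2)
E
```

```text
t 8.9 p [637.6   45.97 150.62] f [ 0.26 -0.34 -2.33] w 57.81121292838761 q6 0.2270781614161482
shift mm [10.62  5.44  5.39] turn [array([0.37, 0.15, 0.17])]
```

Request:
carry_out([
  [0,0.005,0.005,0.3,0,0],
  [0,0,0,0,0,0],
  [0.015,0,0,0,0,0],
  [0.01,0,0,0,0,0],
  [0,0,0,0,0,0],
])

```text
t: 9.52
ee_pos: [642.7, 39.1, 125.3]
orientation: [1.337, 1.119, -1.341]
ft_force: [0.4, 0.5, -2.7]
width: 57.9
```

```bash
python3 - <<'E'
from h import *
plan([642,39.7,78],-10.2); s=snap('scene','scene4'); sd=snap('side','side4')
c=s['pixels'][150:275,255:415]; cv2.imwrite('pics/crop4.png',cv2.resize(c,None,fx=5,fy=4.8,interpolation=cv2.INTER_CUBIC)[:600])
E
```

```text
t 9.525 p [642.75  39.08 125.31] f [ 0.42  0.54 -2.73] w 57.9320926070658 q6 0.22281290133856618
shift mm [47.31 -0.82 -0.59] turn [array([0.  , 0.13, 0.04])]
```

View pics/crop4.png

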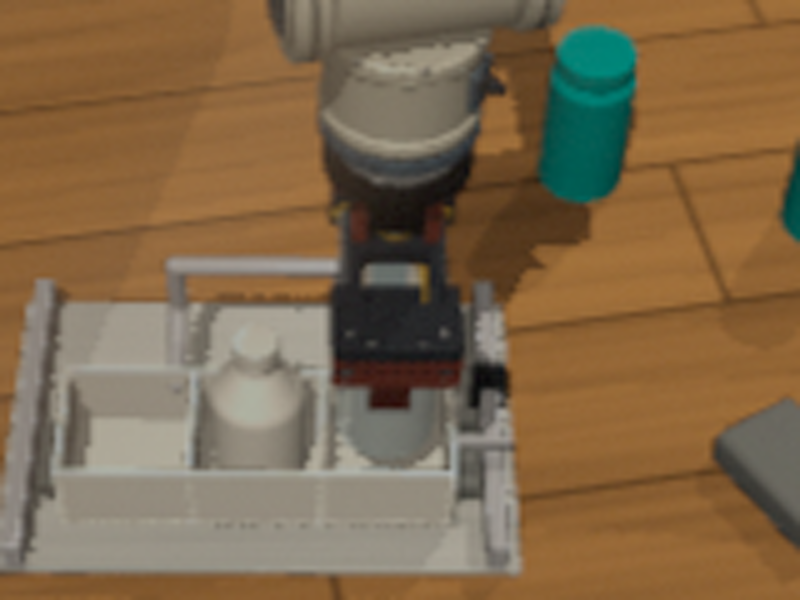

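The jar hangs centred over the left cell (crop x 345–437 within 328–453). I'll lower it.

Request:
carry_out([
  [0.012,0,0,0,0,0],
  [0.012,0,0,0,0,0],
  [0.012,0,0,0,0,0],
  [0.006,0,0,0,0,0],
  [0,0,0,0,0,0],
])

```text
t: 10.25
ee_pos: [643.2, 39.2, 81.0]
orientation: [1.337, 1.118, -1.34]
ft_force: [0.7, -0.2, -2.8]
width: 57.5
```

```bash
python3 - <<'E'
from h import *
plan([642,39.7,78],-10.2)
E
```

```text
t 10.25 p [643.25  39.2   80.96] f [ 0.71 -0.24 -2.82] w 57.47581932340394 q6 0.2228828963962348
shift mm [ 2.96 -1.32 -0.28] turn [array([ 0.02,  0.12, -0.02])]
```

Request:
carry_out([
  [0.003,-0.001,0,0,0,0],
  [0.001,0,0,0,0,0],
  [0,0,0,0,0,0],
])

```text
t: 10.62
ee_pos: [642.8, 39.4, 77.4]
orientation: [1.338, 1.117, -1.339]
ft_force: [0.8, 0.5, -2.0]
width: 57.7
```

Request:
carry_out([
  [0.001,0,0,0,0,0],
  [0,0,0,0,0,0],
])

```text
t: 10.88
ee_pos: [643.1, 39.4, 76.8]
orientation: [1.339, 1.117, -1.338]
ft_force: [0.9, 0.5, -2.2]
width: 57.6
```

Request:
carry_out([
  [0.001,0,0,0,0,0],
  [0,0,0,0,0,0],
])

```text
t: 11.12
ee_pos: [643.4, 39.4, 76.7]
orientation: [1.339, 1.116, -1.337]
ft_force: [-0.4, 1.2, -3.2]
width: 57.5
```

Request:
carry_out([
  [0,0,0,0,0,0],
  [0,0,0,0,0,0],
  [0,0,0,0,0,0],
  [0,0,0,0,0,0],
], grip=0)

```text
t: 11.62
ee_pos: [644.4, 39.5, 77.4]
orientation: [1.34, 1.115, -1.336]
ft_force: [-0.2, 0.5, 0.5]
width: 87.8
```

Request:
carry_out([
  [-0.01,0,0,0,0,0],
  [-0.02,0,0,0,0,0],
  [-0.035,0,0,0,0,0],
  [-0.04,0,0,0,0,0],
  [-0.03,0,0,0,0,0],
  [0,0,0,0,0,0],
])

```text
t: 12.38
ee_pos: [644.9, 39.8, 223.4]
orientation: [1.343, 1.112, -1.331]
ft_force: [0.2, -0.8, -0.3]
width: 87.7
```

```bash
python3 - <<'E'
from h import *
# viewing pose for the tin: camera (80 mm to +v of TCP) above it
plan([488,-400,245],-10.2)
s=load('scene0')['pixels'][180:240,195:235].astype(int)
f=lambda x,y:((x+.5)/3-.5+185,(y+.5)/3-.5+145)
print(onz(load('scene0'),[f(79,172)],120))
E
```

```text
t 12.375 p [644.85  39.81 223.39] f [ 0.21 -0.8  -0.26] w 87.70159304891925 q6 0.2229745193032612
shift mm [-22.47 -76.44 460.6 ] turn [array([ 0.02, -0.01, -0.59])]
[[ 496.19 -295.52  120.  ]]
```

Request:
carry_out([
  [-0.01,-0.006,0.025,0,0,-0.5],
  [-0.01,-0.007,0.04,0,0,0],
  [0,-0.007,0.045,0,0,0],
  [0,-0.007,0.045,0,0,0],
  [0,-0.007,0.045,0,0,0],
  [0,-0.007,0.045,0,0,0],
  [0,-0.007,0.045,0,0,0],
  [0,-0.007,0.045,0,0,0],
])

```text
t: 13.38
ee_pos: [526.1, -285.7, 241.0]
orientation: [1.334, 1.126, -1.336]
ft_force: [0.7, -0.8, -0.5]
width: 88.3
```

Request:
carry_out([
  [0,-0.007,0.045,0,0,0],
  [0,-0.007,0.035,0,0,0],
  [0,-0.007,0.02,0,0,0],
  [0,0,0,0,0,0],
  [0,0,0,0,0,0],
])

```text
t: 14.0
ee_pos: [484.1, -383.9, 238.3]
orientation: [1.338, 1.129, -1.34]
ft_force: [0.2, -0.5, 0.7]
width: 87.1
```

```bash
python3 - <<'E'
from h import *
plan([488,-400,245],-10.2); w=snap('wrist','wrist5')
a=w['pixels'][0:300,120:520]; cv2.imwrite('pics/crop5.png',cv2.resize(a,None,fx=2,fy=2,interpolation=cv2.INTER_CUBIC))
E
```

```text
t 14.0 p [ 484.15 -383.87  238.35] f [ 0.25 -0.46  0.7 ] w 87.1436488999519 q6 -0.514283488099867
shift mm [-6.76  6.56 15.18] turn [array([ 0.16, -0.22,  0.4 ])]
```

View pics/crop5.png

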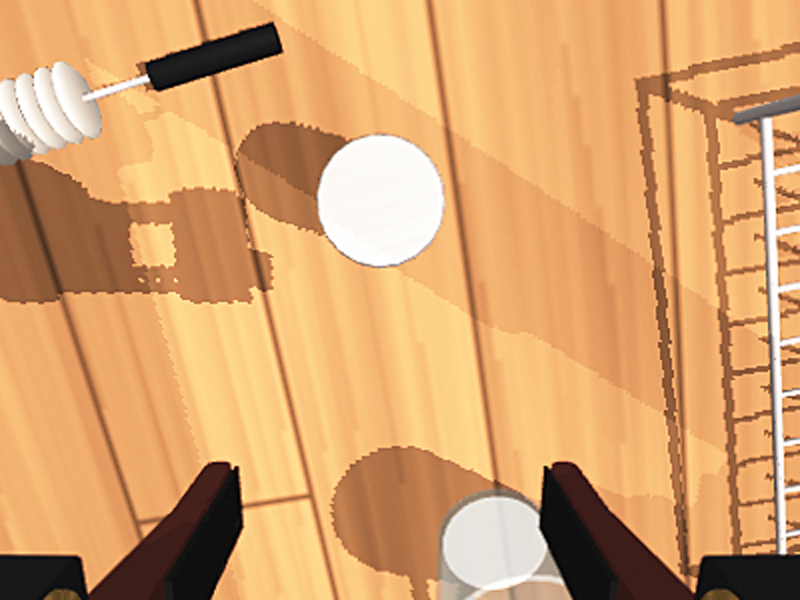

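Tin lid at crop (381,200). The jug shows at about (495,560), on the -y side.

```bash
python3 - <<'E'
from h import *
w=load('wrist5'); g=lambda x,y:(120+(x+.5)/2-.5,(y+.5)/2-.5)
m=cv2.inRange(w['pixels'],(235,235,235),(255,255,255)); m[:60]=0;m[140:]=0;m[:,:270]=0;m[:,350:]=0
c=max(cv2.findContours(m,0,2)[0],key=cv2.contourArea); e=cv2.fitEllipse(c); print(e)
t=onz(w,[e[0],g(381,200),],120); print(t, 'jug~',onz(w,[g(495,540)],125))
plan(np.r_[t[0,:2],150],-10.2)
E
```

```text
((309.7943420410156, 99.78673553466797), (61.343441009521484, 63.78330612182617), 177.57553100585938)
[[ 493.03 -299.96  120.  ]
 [ 493.43 -300.    120.  ]] jug~ [[ 521.1  -472.35  125.  ]]
t 14.05 p [ 484.2  -383.74  238.33] f [0.78 0.08 0.08] w 87.78925750378555 q6 -0.5144049179323457
shift mm [ 88.69  -5.25 -83.71] turn [array([ 0.18, -0.21,  0.41])]
```

Request:
carry_out([
  [0.01,-0.001,-0.024,0,0,0.4],
  [0.015,-0.002,-0.028,0,0,0],
  [0.02,-0.002,-0.02,0,0,0],
  [0.02,0,-0.008,0,0,0],
  [0.015,0,0,0,0,0],
  [0,0,0,0,0,0],
])

```text
t: 14.8
ee_pos: [496.9, -295.5, 157.7]
orientation: [1.335, 1.126, -1.327]
ft_force: [0.7, 0.1, 0.3]
width: 87.7
```

```bash
python3 - <<'E'
from h import *
plan([493,-300,62],-10.2)
E
```

```text
t 14.8 p [ 496.88 -295.53  157.65] f [0.67 0.06 0.27] w 87.66993400792771 q6 -0.39626596702926076
shift mm [95.62 -3.34  5.38] turn [array([ 0.66, -0.2 , -0.15])]
```

Request:
carry_out([
  [0.005,-0.003,0.005,0.6,0,0],
  [0.02,0,0,0,0,0],
  [0.025,0,0,0,0,0],
  [0.02,0,0,0,0,0],
  [0.01,0,0,0,0,0],
  [0,0,0,0,0,0],
  [0,0,0,0,0,0],
])

```text
t: 15.68
ee_pos: [495.5, -305.5, 79.5]
orientation: [1.346, 1.108, -1.335]
ft_force: [0.9, -0.2, -0.2]
width: 87.9
```

```bash
python3 - <<'E'
from h import *
plan([493,-300,62],-10.2)
E
```

```text
t 15.675 p [ 495.53 -305.5    79.46] f [ 0.87 -0.15 -0.25] w 87.86431006354204 q6 -0.396640501735075
shift mm [17.42 -3.68 -4.95] turn [array([-0.25,  0.02, -0.63])]
```

Request:
carry_out([
  [0.009,-0.003,-0.005,-0.2,0,-0.6],
  [0.008,0,0,0,0,0],
  [0,0,0,0,0,0],
])

```text
t: 16.05
ee_pos: [494.2, -300.0, 62.6]
orientation: [1.339, 1.117, -1.339]
ft_force: [0.2, 0.2, 0.2]
width: 87.8
```

```bash
python3 - <<'E'
from h import *
plan([493,-300,62],-10.2)
E
```

```text
t 16.05 p [ 494.16 -299.99   62.61] f [0.19 0.25 0.23] w 87.8127373885156 q6 -0.3870126979406449
shift mm [ 0.61 -1.14  0.21] turn [array([-0.03,  0.07, -0.1 ])]
```

Request:
carry_out([
  [0,0,0,0,0,0],
  [0,0,0,0,0,0],
  [0,0,0,0,0,0],
  [0,0,0,0,0,0],
  [0,0,0,0,0,0],
  [0,0,0,0,0,0],
], grip=1)

```text
t: 16.8
ee_pos: [494.1, -300.0, 62.7]
orientation: [1.339, 1.117, -1.339]
ft_force: [1.1, -0.1, -0.2]
width: 59.5
```

Request:
carry_out([
  [-0.02,0,0,0,0,0],
  [-0.03,0,0,0,0,0],
  [-0.03,0,0,0,0,0],
  [-0.02,0.007,-0.018,0,0,0],
  [0,0.012,-0.03,0,0,0],
  [0,0.014,-0.035,0,0,0],
  [0,0.014,-0.035,0,0,0],
  [0,0.014,-0.035,0,0,0],
])

```text
t: 17.8
ee_pos: [582.6, -158.6, 174.6]
orientation: [1.344, 1.111, -1.34]
ft_force: [-0.1, -0.6, -3.7]
width: 60.1
```

Request:
carry_out([
  [0,0.012,-0.03,0,0,0],
  [0,0.008,-0.018,0,0,0],
  [0,0,0,0,0,0],
  [0,0,0,0,0,0],
])

```text
t: 18.3
ee_pos: [612.3, -112.1, 177.8]
orientation: [1.342, 1.111, -1.337]
ft_force: [-0.4, 0.9, -3.8]
width: 59.8
```

```bash
python3 - <<'E'
from h import *
plan([615.1,-109.9,130],-10.2)
E
```

```text
t 18.3 p [ 612.29 -112.06  177.76] f [-0.4   0.85 -3.84] w 59.75781975818388 q6 -0.01722484047557846
shift mm [47.77  2.03 -2.74] turn [array([-0.13,  0.14, -0.41])]
```

Request:
carry_out([
  [0.005,0.002,-0.003,0,0,-0.4],
  [0.015,0,0,0,0,0],
  [0.015,0,0,0,0,0],
  [0.01,0,0,0,0,0],
  [0,0,0,0,0,0],
  [0,0,0,0,0,0],
])

```text
t: 19.05
ee_pos: [612.8, -111.8, 128.0]
orientation: [1.339, 1.118, -1.347]
ft_force: [0.8, -0.9, -3.0]
width: 59.3
```

```bash
python3 - <<'E'
from h import *
plan([615.1,-109.9,77],-10.2); w=snap('wrist','wrist6'); s=snap('scene','scene6')
a=cv2.resize(w['pixels'][0:300,120:520],None,fx=1,fy=1); b=cv2.resize(s['pixels'][180:280,240:375],(400,296),interpolation=cv2.INTER_CUBIC)
c=np.zeros((300,800,3),np.uint8); c[:300,:400]=a; c[:296,400:]=b; cv2.imwrite('pics/crop6.png',c)
E
```

```text
t 19.05 p [ 612.78 -111.75  128.02] f [ 0.76 -0.86 -2.97] w 59.28326870897301 q6 -0.012412343938810898
shift mm [51.01  2.13 -2.39] turn [array([-0.32,  0.16,  0.22])]
```

View pics/crop6.png

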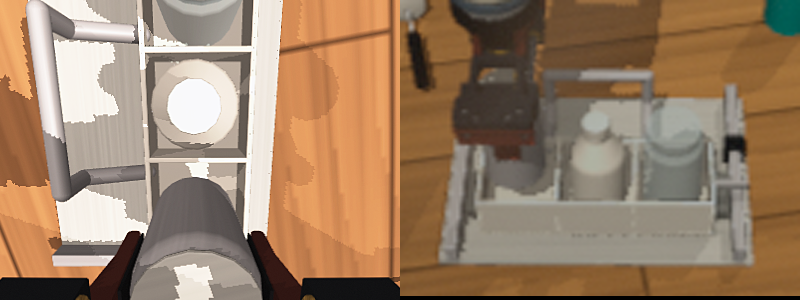

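The jar stands upright in the left cell, with the soap in place beside it. The tin hangs over the right cell; I'll correct by 2 mm and lower it.

Request:
carry_out([
  [0,0.002,-0.002,-0.3,0,0],
  [0,0,0,0,0,0],
  [0.012,0,0,0,0,0],
  [0.014,0,0,0,0,0],
  [0.012,0,0,0,0,0],
  [0.007,0,0,0,0,0],
  [0,0,0,0,0,0],
])

```text
t: 20.02
ee_pos: [615.2, -110.0, 80.1]
orientation: [1.335, 1.121, -1.343]
ft_force: [-0.6, -0.1, -3.6]
width: 59.9
```

```bash
python3 - <<'E'
from h import *
plan([615.1,-109.9,77],-10.2)
E
```

```text
t 20.025 p [ 615.16 -109.97   80.07] f [-0.6  -0.05 -3.63] w 59.87591334396995 q6 -0.014397391660241537
shift mm [ 3.07 -0.06 -0.06] turn [array([0.02, 0.16, 0.19])]
```

Request:
carry_out([
  [0.003,0,0,0,0,0],
  [0.001,0,0,0,0,0],
  [0.001,0,0,0,0,0],
  [0,0,0,0,0,0],
])

```text
t: 20.52
ee_pos: [615.9, -110.2, 77.1]
orientation: [1.336, 1.119, -1.342]
ft_force: [0.4, -0.6, -2.9]
width: 59.5
```

Request:
carry_out([
  [0,0,0,0,0,0],
  [0,0,0,0,0,0],
  [0,0,0,0,0,0],
  [0,0,0,0,0,0],
], grip=0)

```text
t: 21.02
ee_pos: [617.4, -110.5, 78.1]
orientation: [1.337, 1.117, -1.339]
ft_force: [0.1, -0.1, -0.0]
width: 87.7
```

Request:
carry_out([
  [-0.01,0,0,0,0,0],
  [-0.02,0,0,0,0,0],
  [-0.03,0,0,0,0,0],
  [-0.035,0,0,0,0,0],
  [-0.025,0,0,0,0,0],
  [0,0,0,0,0,0],
])

```text
t: 21.78
ee_pos: [618.4, -110.3, 208.4]
orientation: [1.339, 1.112, -1.335]
ft_force: [-0.5, 0.2, 0.0]
width: 87.7
```

```bash
python3 - <<'E'
from h import *
plan([544.9,-20.0,175],-10.2)
E
```

```text
t 21.775 p [ 618.45 -110.28  208.43] f [-0.53  0.2   0.02] w 87.71514058071674 q6 -0.01478204416250872
shift mm [ 32.59 -88.58 -75.95] turn [array([ 0.02,  0.17, -0.4 ])]
```

Request:
carry_out([
  [0,-0.014,-0.012,0,0,0],
  [0,-0.022,-0.02,0,0,0],
  [0,-0.024,-0.02,0,0,0],
  [0,-0.016,-0.015,0,0,0],
  [0.01,-0.01,-0.008,0,0,0],
  [0.02,0,0,0,0,0],
  [0,0,0,0,0,0],
], grip=0.55)

```text
t: 22.65
ee_pos: [538.2, -15.2, 171.6]
orientation: [1.335, 1.119, -1.342]
ft_force: [-0.3, -0.4, 0.5]
width: 39.6
```

```bash
python3 - <<'E'
from h import *
plan([544.9,-20.0,89],-10.2)
w=snap('wrist','wrist7'); a=w['pixels'][0:300,120:520]; cv2.imwrite('pics/crop7.png',cv2.resize(a,None,fx=2,fy=2,interpolation=cv2.INTER_CUBIC))
E
```

```text
t 22.65 p [538.2  -15.17 171.57] f [-0.31 -0.39  0.5 ] w 39.61253622845053 q6 0.13095135861374474
shift mm [82.57  7.59  3.3 ] turn [array([0.05, 0.19, 0.1 ])]
```

View pics/crop7.png

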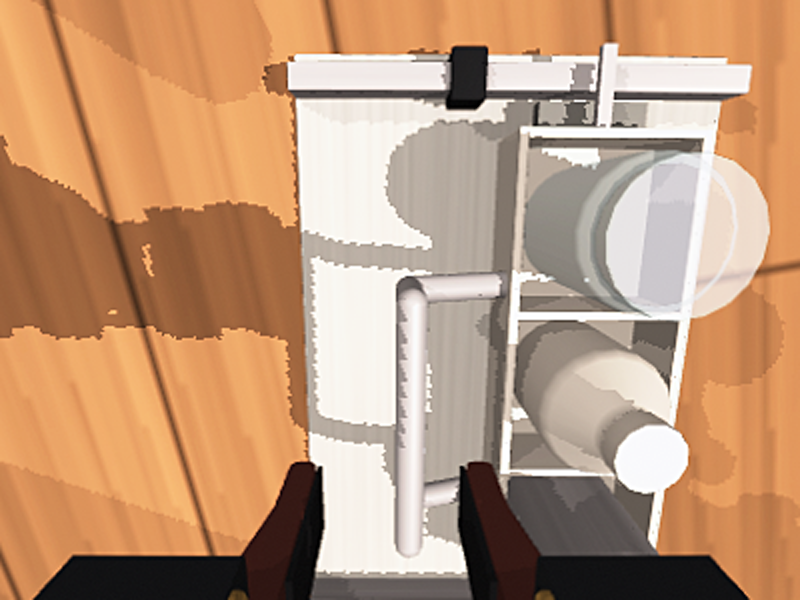

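That picture shows the clip at crop (468,76), pointer from (609,44) to (604,125), bar from (412,285) to (408,550), and jar and soap standing in their cells. It was the 12th viewed, so from here I work from numbers only.

```bash
python3 - <<'E'
from h import *
w=load('wrist7'); px=w['pixels'].astype(int); g=lambda x,y:(120+(x+.5)/2-.5,(y+.5)/2-.5)
a=np.radians(-10.2);u=np.array([np.cos(a),np.sin(a),0]);v=np.array([-u[1],u[0],0])
for r in (26,30,34,38,42,46,50): print(r,px[r,338:370].sum(1)//3)
print('ptr rows'); 
for r in (22,24,30,39,50,56): print(r,px[r,412:434].sum(1)//3)
for n,q,z in [('clipB',g(488,50),36),('clipB',g(484,105),36),('ptrtip',g(609,46),42),('ptrmid',g(607,80),42),('ptrbase',g(604,123),42),('barL',g(411,277),108),('barR',g(409,555),108)]:
    P=onz(w,[q],z)[0]; print(n,P,'u',P@u,'v',P@v)
E
```

```text
26 [ 70 116 152 156 122  88 125  87   8  31  33  32  33  33  33  33  33  32
  33  33  33  34  34  33  30   3 148 160 152 151 150 152]
30 [112 111 111 117 128  85   4   0  18  32  33  33  32  34  32  34  34  36
  34  33  34  33  35  33  26  45 254 255 251 249 249 248]
34 [234 235 236 242 210 152 141  69  13  32  34  33  33  34  33  35  35  34
  33  34  34  34  34  33  21  87 212 226 216 232 236 235]
38 [236 239 215 151 148 159 143  72  13  34  33  32  33  34  33  33  33  35
  35  35  35  35  34  31  15 150 221 224 235 238 237 236]
42 [241 241 243 251 226 161 129  43  19  33  33  34  34  33  34  34  34  36
  35  33  36  35  34  31  10 146 227 233 227 237 241 241]
46 [61 62 52 54 58 62 36  8 29 36 33 34 33 33 35 35 36 35 36 35 36 35 36 35
 20 64 64 54 65 70 70 69]
50 [147 146 148 155 112  12   0   5   8   9   7   8   6   7   7   8   7   6
   8   7   7   1   0  26 186 249 252 250 248 249 249 248]
ptr rows
22 [146 147 147 149 150 149 147 145 129 147 220 248 243 241 242 245 232 180
 140 142 141 139]
24 [146 146 147 148 149 150 150 132  60 145 242 246 242 241 242 246 226 148
 142 142 140 13
[... 167 characters left out ...]
5 226
 227 226 232 237]
50 [255 143 149 154 150 106  75 153 255 245 242 242 243 248 253 253 255 255
 255 255 254 255]
56 [ 78 182 174 174 180  66  81 244 249 243 242 242 246 250 137 150 154 154
 154 154 152 156]
clipB [605.19 121.45  36.  ] u 574.1166200666557 v 226.69943456060068
clipB [600.47  99.81  36.  ] u 573.3059362019366 v 204.56324489002463
ptrtip [655.38 112.93  42.  ] u 625.0248139814587 v 227.19997526302106
ptrmid [653.45  99.79  42.  ] u 625.4546562274276 v 213.92494851778625
ptrbase [650.75  82.69  42.  ] u 625.82380282594 v 196.62223235647147
barL [554.96  38.67 108.  ] u 539.3393441817897 v 136.32935615830223
barR [534.82 -75.3  108.  ] u 539.7027911265216 v 20.59472447490046
```

```bash
python3 - <<'E'
from h import *
w=load('wrist7')
a=np.radians(-10.2);u=np.array([np.cos(a),np.sin(a),0])
U=lambda x,y,z:onz(w,[(x,y)],z)[0]@u
print('clip edges',U(345.6,38,36),U(362.5,38,36),U(345.9,34,36),U(362.6,34,36))
print('ptr edges row24',U(421.6,24,42),U(428.4,24,42),'row56',U(418.6,56,42),U(425.4,56,42),'z44',U(425,24,44))
plan([544.9,-20,89],-10.2)
E
```

```text
clip edges 558.554490640997 573.4760054401903 558.7292853715352 573.4263676420047
ptr edges row24 622.8415918719959 628.6864198529931 row56 622.6295970695264 628.6278803189589 z44 625.1250971249821
t 22.7 p [538.92 -15.28 172.42] f [0.17 0.22 0.09] w 39.09429399107436 q6 0.1309124883637223
shift mm [83.43  6.75  3.32] turn [array([0.05, 0.18, 0.02])]
```

Pull distance is about 59.5 mm. I'll go down onto the bar.

Request:
carry_out([
  [0,0.006,0.003,0,0,0],
  [0,0,0,0,0,0],
  [0.015,0,0,0,0,0],
  [0.015,0,0,0,0,0],
  [0,0,0,0,0,0],
])

```text
t: 23.32
ee_pos: [545.8, -20.4, 141.2]
orientation: [1.338, 1.116, -1.34]
ft_force: [0.1, -0.9, 0.7]
width: 39.7
```

```bash
python3 - <<'E'
from h import *
plan([544.9,-20,89],-10.2)
E
```

```text
t 23.325 p [545.81 -20.41 141.21] f [ 0.1  -0.87  0.7 ] w 39.660454804714384 q6 0.12387660580096173
shift mm [52.21 -1.05 -0.39] turn [array([-0.03,  0.17, -0.09])]
```

Request:
carry_out([
  [0.012,-0.001,0,0,0,0],
  [0.015,0,0,0,0,0],
  [0.012,0,0,0,0,0],
  [0.008,0,0,0,0,0],
  [0.003,0,0,0,0,0],
  [0,0,0,0,0,0],
])

```text
t: 24.08
ee_pos: [544.5, -20.3, 87.0]
orientation: [1.337, 1.117, -1.341]
ft_force: [-0.8, -0.6, 0.3]
width: 39.4
```

Request:
carry_out([
  [0,0,0,0,0,0],
  [0,0,0,0,0,0],
  [0,0,0,0,0,0],
  [0,0,0,0,0,0],
  [0,0,0,0,0,0],
], grip=1)

```text
t: 24.7
ee_pos: [544.8, -20.2, 88.0]
orientation: [1.338, 1.116, -1.34]
ft_force: [-1.0, 0.6, -1.1]
width: 11.0
```

```bash
python3 - <<'E'
from h import *
a=np.radians(-10.2);u=np.array([np.cos(a),np.sin(a),0])
p,_,_=pose(); plan(p-59.5*u,-10.2); print(p@u)
E
```

```text
t 24.7 p [544.84 -20.23  88.03] f [-0.97  0.56 -1.14] w 10.969431884031234 q6 0.12444379936346657
shift mm [ -0.11 -59.5    0.02] turn [array([-0.02,  0.16, -0.1 ])]
539.8118328416623
```

Request:
carry_out([
  [0,-0.004,0,0,0,0],
  [0,-0.007,0,0,0,0],
  [0,-0.009,0,0,0,0],
  [0,-0.009,0,0,0,0],
  [0,-0.009,0,0,0,0],
  [0,-0.007,0,0,0,0],
  [0,-0.004,0,0,0,0],
  [0,0,0,0,0,0],
])

```text
t: 25.7
ee_pos: [497.6, -11.6, 88.1]
orientation: [1.343, 1.107, -1.331]
ft_force: [5.0, -2.0, -8.0]
width: 11.2
```

```bash
python3 - <<'E'
from h import *
a=np.radians(-10.2);u=np.array([np.cos(a),np.sin(a),0])
p,_,_=pose(); print(p@u-539.8); plan(np.array([544.84,-20.23,88])-59.5*u,-10.2)
w=snap('wrist','wrist8'); px=w['pixels'].astype(int)
print(proj(w,[np.array([603,113,36])]),proj(w,[np.array([653,100,42])-(539.8-p@u)*u]))
E
```

```text
-47.998284274998014
t 25.7 p [497.61 -11.62  88.07] f [ 4.98 -2.05 -8.01] w 11.21403413353408 q6 0.13805474540736223
shift mm [ -0.08 -11.49   0.11] turn [array([-0.  ,  0.12, -0.77])]
[[445.54   1.92]] [[454.64   6.21]]
```

Request:
carry_out([
  [0.001,-0.005,0,0,0,-0.3],
  [0,-0.005,0,0,0,0],
  [0,-0.001,0,0,0,0],
  [0,0,0,0,0,0],
  [0,0,0,0,0,0],
])

```text
t: 26.38
ee_pos: [489.5, -10.1, 88.0]
orientation: [1.345, 1.103, -1.326]
ft_force: [6.4, -2.3, -8.4]
width: 11.3
```

```bash
python3 - <<'E'
from h import *
a=np.radians(-10.2);u=np.array([np.cos(a),np.sin(a),0])
p,_,_=pose(); print(p@u-539.8); plan(np.array([544.84,-20.23,88])-59.5*u,-10.2)
w=snap('wrist','wrist9'); s=snap('scene','scene9'); px=w['pixels'].astype(int)
c=proj(w,[np.array([599,107,36])])[0]; print(c,proj(w,[np.array([653,100,42])-(539.8-p@u)*u]))
x0=int(c[0])-22
for r in (1,4,8,12,16,20,26): print(r,x0,px[r,x0:x0+44].sum(1)//3)
E
```

```text
-56.22134167781212
t 26.375 p [489.52 -10.14  88.02] f [ 6.41 -2.27 -8.37] w 11.278967420374666 q6 0.1404465689758557
shift mm [-0.04 -3.27  0.14] turn [array([ 0.03,  0.09, -1.11])]
[451.85  14.33] [[453.78   6.67]]
1 429 [157 142  51   0   5  12  30  19  16  16  16  15  15  16  16  16  15  11
  60  92  80  91 215 246 237 236 236 236 236 236 236 235 225 209 210 219
 228 228 227 230 231 231 230 230]
4 429 [164 110  27   1   4  17  33  18  14  16  17  17  16  16  16  16  13   8
  88  89  74  92 251 242 236 236 236 236 236 236 237 234 218 215 215 215
 215 213 213 211 225 233 232 232]
8 429 [169  89   0   3  10  21  33  34  19  17  16  15  16  16  15  15  10  41
  94  86  69 124 252 239 236 236 236 236 236 236 236 231 214 215 216 216
 214 219 230 233 233 233 232 232]
12 429 [145  65   0   4  15  30  34  35  36  21  16  16  16  15  16  15   5  90
  91  80  56 224 244 237 236 236 236 236 237 237 237 224 219 220 221 220
 219 218 221 231 236 235 235 236]
16 429 [ 64   9   5   9  22  35  23  14  15  17  17  15  17  16  16  11  21  88
  86  71 107 252 240 237 236 237 237 237 238 242 237 193 201 202 203 203
 209 225 226 225 227 228 229 230]
20 429 [  9   8   5  14  28  36  39  24  15  17  17  15  16  16  15   6  61  90
  81  58 220 244 238 238 236 237 237 237 243 255  48  69  76  73  61  78
  77  77  75  75  77  75  75  77]
26 429 [ 75  68  66  67  61  51  48  80  94  90 100 104 104 103 103  87  87  83
  66 172 246 241 237 237 237 237 238 239 250 166 137 144 144 146 146 147
 167 163 164 163 163 163 164 164]
```

```bash
python3 - <<'E'
from h import *
a=np.radians(-10.2);u=np.array([np.cos(a),np.sin(a),0])
w=load('wrist9'); U=lambda x,y,z:onz(w,[(x,y)],z)[0]@u
print('ptr',[(U(x1,y,42),U(x2,y,42)) for x1,x2,y in((450.6,460.6,1),(449.8,460.2,8),(448.6,459.2,16),(447.3,457.5,26))])
w1,w2=load('wrist1'),load('wrist2')
# clip edges from the other wrist views, near-overhead
for w,rows,c in((w1,(162,165,168),(336,358)),(w2,(186,190,195,200),(378,408))):
    for r in rows: print(r,c,w['pixels'][r,c[0]:c[1]].astype(int).sum(1)//3)
s=load('scene9')
print('scene clip/ptr pred',proj(s,[[600.5,112.5,36],[594.5,105,42]]))
for r in range(222,242,2): print(r,s['pixels'][r,342:364].astype(int).sum(1)//3)
E
```

```text
ptr [(np.float64(566.4199893013058), np.float64(572.5805515378001)), (np.float64(566.3772949731905), np.float64(572.818864717585)), (np.float64(566.1522962390537), np.float64(572.7579340540854)), (np.float64(565.9957622453609), np.float64(572.401206653873))]
162 (336, 358) [119 110  92  95 104  84   0  14  22  21  26  34  34  36  34  32  41  65
  89  97  94  93]
165 (336, 358) [255 255 255 255 255 177 150  11  35  39  39  41  41  42  40  31 128 242
 255 255 255 254]
168 (336, 358) [246 246 247 250 242 158 139   7  36  38  38  38  40  39  38  27 122 234
 252 251 249 249]
186 (378, 408) [194 191 190 188 187 196 167  62   0  11  12  11   9  10  11  11   9   7
   2   0  64 163 196 185 186 185 182 183 183 182]
190 (378, 408) [108 106 108 106 107 107 109 115  96  40   2   6  31  47  43  42  43  44
  44  43  45  45  30  42  84  94  99 107 106 105]
195 (378, 408) [249 249 249 249 249 250 252 255 249 172 133   1  37  46  46  46  46  48
  48  49  49  48  35 159 249 253 252 251 251 251]
200 (378, 408) [250 251 253 253 253 251 249 255 251 140  51  21  45  44  44  44  43  46
  45  46  46  39  59 
[... 333 characters left out ...]
2 131 104 100  99
  99  99  99 101]
228 [133 113 155 130  76  78  87  73  59  58  58  58  57  56  57  89 101 102
 101 100 101 101]
230 [154 112 155 132  92 100  91  55  16  32  41  42  34  20  39  84  97  95
  95  96  94  95]
232 [173 167 171 138  78  80  87  67  37 113 134 133 122  77  54  92 101 102
 102 100 100 103]
234 [136 136 146 110  91 100  98  75  50 135 151 148 129  84  94 108 105 103
 103 104 103 103]
236 [137 137 154 117  70  77  76  78  82 136 151 148 156 159 147 122 102 103
 104 105 104 104]
238 [137 137 154 120 101  93  78  82  95 144 153 150 153 151 141 120 101 101
 102 101 102  99]
240 [137 141 141 111 125 138 141 139 119 121 143 149 150 116 142 131  98  99
 100 100  99 101]
```

```bash
python3 - <<'E'
from h import *
a=np.radians(-10.2);u=np.array([np.cos(a),np.sin(a),0])
U=lambda w,x,y,z:onz(w,[(x,y)],z)[0]@u
w1,w2,w3,w7=[load('wrist%d'%i) for i in (1,2,3,7)]
print('w1 clip',U(w1,342.6,165,36),U(w1,351.8,165,36)); print('w2 clip',U(w2,388.6,195,36),U(w2,400.6,195,36))
print('w1 ptr col'); 
for w,r,c in((w1,172,378),(w1,177,378),(w2,196,428),(w2,206,428)): print(r,c,w['pixels'][r,c:c+26].astype(int).sum(1)//3)
# nominal: wall line
for w,n in((w7,'w7'),):
    g=lambda x,y:(120+(x+.5)/2-.5,(y+.5)/2-.5)
    print([onz(w,[q],64)[0]@u for q in (g(524,130),g(716,132),g(509,471),g(667,471))])
E
```

```text
w1 clip 558.3164416056693 572.9008458132812
w2 clip 557.3902796500004 572.8082739783998
w1 ptr col
172 378 [ 50  48  46  47  45 181 254 254 255 242  51  70  75  76  79  83 109 129
 119 104 235 254 249 247 248 250]
177 378 [ 99  93 155 209 154 225 255 253 253 235 168 180 181 180 192 202 200 201
 200 198 169 129 120 236 255 255]
196 428 [253 255 223 160 168 170 170 167 156 255 255 237  96 202 255 255 253 253
 250 247 248 248 252 252 252 252]
206 428 [ 94  96  99 101  98  85 197 211 206 215 140  71 252 255 254 254 255 206
 182 184 202 206 205 205 205 205]
[np.float64(586.25509389513), np.float64(665.3492863134635), np.float64(588.7316031975136), np.float64(665.0978475036568)]
```

Request:
carry_out([
  [0,-0.004,0,0,0,0],
  [0,0,0,0,0,0],
])

```text
t: 26.72
ee_pos: [486.4, -9.6, 88.1]
orientation: [1.347, 1.1, -1.323]
ft_force: [6.8, -1.5, -9.1]
width: 11.4
```

```bash
python3 - <<'E'
from h import *
a=np.radians(-10.2);u=np.array([np.cos(a),np.sin(a),0])
for i in range(3):
    p,_,_=pose(); print(p@u-539.8); w=snap('wrist','wrist10')
plan(np.array([544.84,-20.23,88])-59.5*u,-10.2)
px=w['pixels'].astype(int); x0=430
for r in (1,8,16): print(r,x0,px[r,x0:x0+40].sum(1)//3)
E
```

```text
-59.37047225958372
-59.21475052574647
-59.24575689957919
t 26.875 p [486.59  -9.6   88.07] f [ 6.62 -1.63 -7.88] w 11.361479877890437 q6 0.1419051789400465
shift mm [ 0.07 -0.29  0.15] turn [array([ 0.04,  0.08, -1.33])]
1 430 [150 152 152 155 169  54   0   5  11  15  17  17  16  17  16  11  28  94
  87  73 129 252 239 236 235 235 235 235 238 246 208   0  20 157 231 232
 231 230 229 229]
8 430 [147 153 156 167  84   5   3   6  15  18  16  16  18  15  13   4  94  89
  75  64 255 241 236 235 236 235 236 237 246 247   0  18 138 233 219 214
 212 223 233 232]
16 430 [102 104 111  65   7   3   7  13  17  16  16  14  15  14   5  88  93  79
  54 255 243 237 236 236 236 236 237 246 255   0  18  98 224 210 207 215
 232 230 230 230]
```

```bash
python3 - <<'E'
from h import *
a=np.radians(-10.2);u=np.array([np.cos(a),np.sin(a),0])
w=load('wrist10'); U=lambda x,y,z:onz(w,[(x,y)],z)[0]@u
for y,l,r,e in((1,450.1,460.3,462.8),(8,449.3,459.7,462.1),(16,448.5,458.6,461.6)):
    p=(U(l,y,42)+U(r,y,42))/2; c=U(e,y,36)-8; print('ptr',p,'clip',c,'diff',p-c,'ptr if z43.5',(U(l,y,43.5)+U(r,y,43.5))/2-c)
# upright check in scene: soap/jar/tin column extents in the scene image (axis lines)
s=snap('scene','scene10')
C=np.array([628.5,-35.1,0])-59.3*u; v=np.array([-u[1],u[0],0])
for n,k,h in(('jar',76,136),('soap',0,139),('tin',-76,134)):
    print(n,proj(s,[C+k*v+[0,0,64],C+k*v+[0,0,h]]))
cv2.imwrite('pics/crop10.png',s['pixels'][170:260,240:380])
d=cv2.absdiff(s['pixels'],load('scene9')['pixels']).max(2); print((d>40).sum())
E
```

```text
ptr 566.544399605117 clip 565.9642182080761 diff 0.5801813970408602 ptr if z43.5 -0.06580674596784775
ptr 566.5791933271767 clip 566.0258763920107 diff 0.5533169351659808 ptr if z43.5 -0.09292192435998459
ptr 566.5276309747834 clip 566.2930507364097 diff 0.23458023837372366 ptr if z43.5 -0.41128707327970915
jar [[331.27 220.83]
 [331.86 205.37]]
soap [[306.12 220.73]
 [305.45 204.59]]
tin [[280.95 220.63]
 [279.13 205.61]]
238
```

```bash
python3 - <<'E'
from h import *
s=load('scene10')['pixels'].astype(int)
for r in (200,204,208,212,216,220,224): print(r,s[r,264:348].mean(1).astype(int))
a=np.radians(-10.2);u=np.array([np.cos(a),np.sin(a),0]);v=np.array([-u[1],u[0],0]);C=np.array([628.5,-35.1,0])-59.3*u
w=load('wrist10'); print('wrist pred soap cap, jar top',proj(w,[C+[0,0,139],C+76*v+[0,0,136]]))
m=cv2.inRange(w['pixels'],(245,)*3,(255,)*3); n,l,st,ce=cv2.connectedComponentsWithStats(m)
for i in range(1,n):
    if st[i,4]>250: print(st[i],ce[i])
E
```

```text
200 [ 81  81  86  88  91  90  91  91  93  93 109 135 135 133 138 139 137 136
 136 133 134 122 109 106 107 101 124 139 128 106 103 107  95  80  79  75
  77  77  76  75  75  75  75  74  72  73  73  73  71  70  71  70  70  69
  69  68  66  72  82  88  91  77  66  83 109 117 130 137 138 138 138 133
 120 108 107 106 106 107 106 106 107 107 107 109]
204 [ 96  97  96  95  96  96 124 146 154 148 141 138 137 138 136 138 137 136
 137 136 137 137 138 137 126 110 131 145 131 105  98  87  75  75  92 103
 106 101 143 160 166 169 164 162 162 168 156 112  77  76  75  75  74  73
  75  72  72  73  90 138 152 138 126 128 135 142 142 142 143 143 143 143
 144 144 144 145 131 110 105 105 104 103 104 104]
208 [124 112  97  93  93  93 127 141 140 140 142 141 138 138 138 138 138 138
 137 137 139 138 139 140 118  87  87  94  89  89  87  80  78  77  97 106
 105 105 114 128 140 145 142 139 134 119  99  83  73  71  71  70  69  70
  69  72  72  95 126 145 149 138 129 129 141 146 147 146 145 146 146 146
 147 145 145 147 138 120 109 109 110 109 108 108]
212 [136  98  68  72  90 115 117 121 129 129 143 145 140 137 1
[... 956 characters left out ...]
87 152 140 126 140]
224 [ 88  86  92  84 143 119  79  83  93  99 104 105 108 108 110 109 108 106
 105 104 102  99  95  91  87  80  71  86 102 137 122  88  97 105 109 118
 124 130 134 135 137 137 136 136 134 132 128 125 119 114 105  92  93 102
 124 144 124 102 107 128 120 111 113 114 115 117 117 116 115 115 114 112
 110 107 105  99  95 101  94  89 156 139 114 122]
wrist pred soap cap, jar top [[512.55 297.04]
 [546.14 116.8 ]]
[396  38 137  11 799] [465.28  42.18]
[505  59  26 114 521] [517.8  112.65]
[521  59  24  83 915] [532.28  99.93]
[ 534   68   48  118 2077] [557.87 129.94]
[385 142  91  50 659] [414.64 169.76]
[487 270  45  13 365] [510.72 276.13]
[478 288  58  20 468] [506.2  302.37]
```

```bash
python3 - <<'E'
from h import *
ctrl.close_job(); o=ctrl.get_obs(); print(o['t'],np.array(o['ee_pos']),o['width'])
E
```

```text
the job is handed in; nothing more can be done
the job is handed in; nothing more can be done
```

The job is handed in at about 27 s of the 64 s allowed. With the caddy shut, I stood the glass jar in the left cell and the steel tin in the right cell, and let go of both. I then pinched the handle and pulled the loaded caddy out about 59.3 mm, and finished with the gripper still closed on the bar.

- **Pointer over clip:** in the last wrist image the pointer is within about 0.6 mm of the clip's centre. Clip centres from earlier views agreed to within 1 mm.
- **Hold on the handle:** the fingers read 11.4 mm on the 12 mm bar. The tool took about 7 N along the pull and 8–9 N vertically, and the caddy held its position to about 0.2 mm over the last readings.
- **Items upright:** in the last scene image the tops of the tin, soap and jar lay within 1 pixel of where upright items in their cells should be. This was checked from pixel values only, because the 12 picture views were used up.
- **Tool tilt:** the tool ended tilted about 1.3° while pulling.
- **Other loose objects:** nothing else was deliberately touched, but I did not measure the jug, brush, sponge, carton or turquoise jars again at the end.
- **After hand-in:** the state could not be read afterwards, so the one-second hold is not confirmed.

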